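# Turn the keeper bar of a soldering frame end for end

## Robot

A 7-joint arm with a two-finger parallel gripper is mounted at the origin on the work surface. World frame = base frame: x ahead of the robot, y to its left, z up, the work surface at z = 0. Lengths are in m, angles in rad, forces in N, time in s.
With the tool pointing down it reaches from about 0.4 to 0.85 m from the base axis. Payload 6.9 kg.
Tool frame: the origin (TCP) lies midway between the tips of the shut fingers; the grasp point (between the pads) lies 19 mm behind it (r.hold_point_z is the distance from the TCP to the grasp point, in m); z points along the fingers, y is the line along which they close (so a half turn about z gives the same grasp; the last joint's range is limited). The gripper opens to 85 mm and grips with 20 to 120 N. Pads are 22 mm wide; open, the fingers measure 114 mm over their backs; the gripper's body (76 mm by 85 mm) begins 54 mm behind the grasp point. The pads swing forward as they close: fully open they stand 13 mm farther back than shut.
Start: joints at [1.296, 0.507, -0.238, 1.5, 0.126, 1.149, -0.155], TCP at [0.232, -0.58, 0.231] pointing down, gripper open.
Joint ranges: [-3.08, 3.08], [-0.24, 2.05], [-1.43, 1.35], [0, 2.5], [-1.52, 4.66], [0.17, 1.96], [-2.89, 2.89]. Speed limits (rad/s): [2.39, 2.39, 3.14, 3.14, 3.14, 3.14, 3.14].

## Interface

Orientations are given as a 3x3 rotation matrix whose columns are the frame's x, y, z axes.
In Python, from station import r gives the robot as it stands.
- The arm moves only by the tool step_arm, never from a script. Its arguments are lists of equal length, an entry for each row: "dp": the shift along the tool's x, y, z in units of 15 cm (1.0 is 15 cm), a list of three; "roll": the turn about the tool's z in units of pi rad (1.0 is pi rad); "grip": the closure, from 0 (fully open) to 1 (shut). A call has exactly 8 rows; each row is the pose to reach, as a shift and turn from the pose commanded when the call began, along the tool's axes at that moment, turning the shorter way round; what a row does not reach only later rows make up. A row lasts 1/12 s, in which the tool goes at most 41.7 mm and 7.16 degrees, less where a joint would pass 70% of its speed; a pose out of reach is approached as far as the arm can. A call with a number of a shift or a turn outside -1 to 1 is refused whole. A call with a gripper value outside its range is refused whole. The fingers move at their own pace and stop on an object; "squeeze" is the grip in N (left out, the last holds). Time passes only in rows, so rows that repeat a pose let the fingers close, or fill a call up. It gives the time, the measured TCP pose, the force, the opening and the grip force at its end, in the units of the state.
- r.state(): the state, without advancing time (a new reading comes with each control period).
- r.capture(name): name is "side" or "top" or "wrist"; returns a dict with "image" (384x512x3 uint8, red, green, blue), "K" (3x3 intrinsics, pixels), "k1" (the pictures are not rectified: a ray, as slopes to the right and down, at radius r is drawn at 1 + k1 r^2 times it, then the intrinsics apply), "origin" and "rotation" of the camera in the world. Camera axes: x right, y down, z forward; pixel columns grow to the right and rows downward; lengths in m; the calibration is good to about 2 mm. A picture is of the moment at which its call begins. There is no depth.
- r.job_done(): hands the job in; it is judged then, once.
The state is a dict: "time": time; "joint_positions": joint angles; "qd": joint speeds; "effort": joint torques, N m; "eef_pos": TCP position; "orientation": TCP orientation; "contact_force": force on the tool from outside, world axes, zero at the start; "ft_torque": the same for the moment, N m; "grip_width": finger opening in m; "gripper_force": force on a finger pad.
Only numpy, scipy, OpenCV 4.12 (cv2) and the standard library are available. Lean on these libraries where they do the work, as an engineer would, in place of code of your own. Each camera call takes 0.05 s, during which the arm holds its last target. There are 200 camera calls.

## Task

The terminal row at the end of the circuit board nearer the robot is finished: lift the loose keeper bar out of the soldering frame's two saddles, turn it end for end, and lay it back fully down in both saddles, toes down and with both its collars between the saddles, so that its three toes now stand over the terminal row at the other end, farther from the robot. Do not let the bar or the arm strike the two tall clamp pillars or the board, set the bar down rather than dropping it, and leave the other things on the bench where they are.

Things in the scene. Friction and masses are not known exactly. Their poses are not given: they have to be found in the camera images.
- frame: Soldering frame fixed to the bench: grey base plate 200 x 300 x 12 mm carrying a green board, two steel saddles and two clamp pillars. Origin: centre of its underside, on the bench; z up, y along the line of the saddles, away from the robot (frame turned by up to 0.45 rad either way), x to the right as the robot sees it.
- saddle_far (a point): Middle of the notch floor of the far saddle (frame x = 0, y = +125 mm, 75 mm above the bench). The saddle is a steel block 14 mm thick along y; its upward-open notch is 22 mm wide in x, straight up to 93 mm above the bench, and then flares between sloping lips to a height of 107 mm.
- saddle_near (a point): The same point of the near saddle, at frame x = 0, y = -125 mm.
- bar: Loose bare aluminium keeper bar, 300 mm long, 16 x 16 mm section, 0.16 to 0.28 kg. Origin: middle of the square bar; x along it to the end with toes, z up. Starts in the saddles, centre 83 mm above the bench, toes towards frame -y (the robot). Plain sides from x = -95 to +25 mm: pinch there across 16 mm from above. Seated play: 3 mm to each side, 10 mm to each end till a collar meets a saddle.
- toes (a point): Point on the bar at the lower tip of its middle toe, 65 mm from the bar's middle and 39 mm below its centre. The three toes are 7 mm rods with 10 mm rubber tips at bar x = 35, 65, 95 mm. The bar also has two collars, at bar x = -105 and +105 mm: 6 mm thick, 26 mm wide, flush with the bar's underside and 8 mm higher than its top.
- board: Green circuit board 110 x 190 mm, top 26 mm above the bench, fixed in the frame; origin and axes are those of the frame. Two white terminal rows 14 x 74 mm, tops 39 mm above the bench, are centred at x = 0, y = -65 and y = +65 mm (5 mm below the toes); its other components are no taller than 39 mm.
- pillar_left: Clamp pillar of the frame, to its left, at frame x = -70, y = +88 mm: steel post 16 mm thick with a black knob 26 mm across, top 155 mm above the bench. Origin on the bench below it, axes as the frame. The bar cannot be turned in the frame without being raised above it.
- pillar_right: The same pillar to the right, at frame x = +70, y = -88 mm.
- screwdriver: Bystander: screwdriver 170 mm long lying to the left of the frame; origin within its length, on the bench.
- spool: Bystander: metal spool 48 mm across, 36 mm high, standing to the right of the frame; origin at its underside.
- flux: Bystander: small jar 34 mm across, 60 mm high, to the right of the frame; origin at its underside.
- heatsink: Bystander: finned heat sink 45 x 50 x 25 mm to the right of the frame; origin at its underside.
- bin: Bystander: open parts bin 100 x 150 x 60 mm at one side of the bench; origin at its underside.
- cup: Bystander: cup 72 mm across, 80 mm high, at the other side of the bench; origin at its underside.

How it is judged:
By the outcome, as a careful person would: the job done as asked, in the order asked, and still so for the second after the job is handed in, with the robot touching nothing.
It also fails if it takes over 45 s, if anything falls off the work surface, if the arm or the gripper's body presses on something with over 40 N, if the wrist force passes 120 N, or if a joint passes its speed limit or range.

## Working session

There is one attempt and no reset: what is moved stays moved. The work goes in short steps, Python scripts to look and compute and a tool call to move; the robot and the scene stay as the last step left them, time stands still between calls to the robot, and variables do not carry over. Pictures are saved under pics/ and viewed, at most 10 in all, crops included, and the job is handed in when it is done.

Besides the shell and the picture viewer there is one more tool, called as name(argument=value, ...), one argument or row to a line, values as JSON. step_arm: Moves the arm, as the interface text tells. Shifts and turns lie within -1 to 1; 1 stands for 15 cm of shift or pi rad of turn. Its arguments: {"type":"object","properties":{"dp":{"type":"array"},"roll":{"type":"array"},"grip":{"type":"array"},"squeeze":{"type":"number"}},"required":["dp","roll","grip"]}

```bash
ls; mkdir -p pics
python3 - <<'E'
from station import r
import cv2,numpy as np
np.set_printoptions(precision=4,suppress=True)
for n in ["top","side"]:
    c=r.capture(n); cv2.imwrite(f"pics/{n}0.png",c["image"][:,:,::-1]); print(n,c["K"],c["k1"],c["origin"],c["rotation"])
s=r.state(); print(s["eef_pos"],s["orientation"],s["grip_width"],r.hold_point_z,s["time"])
E
```

```text
pics
top [[368.459    0.     251.611 ]
 [  0.     368.459  189.3401]
 [  0.       0.       1.    ]] 0.01912834014334067 [ 0.3354 -0.0119  1.2019] [[ 0.0087 -0.9827  0.1849]
 [-1.     -0.0082  0.0036]
 [-0.002  -0.1849 -0.9828]]
side [[350.5883   0.     251.8212]
 [  0.     350.5883 189.7898]
 [  0.       0.       1.    ]] 0.03691340816244745 [0.1057 0.8714 1.1302] [[-0.893  -0.3354  0.3   ]
 [-0.4499  0.6501 -0.6124]
 [ 0.0104 -0.6818 -0.7314]]
[ 0.2321 -0.5799  0.2305] [[ 0.9284  0.3717 -0.0006]
 [ 0.3717 -0.9284  0.0015]
 [-0.     -0.0016 -1.    ]] 0.0855024649388301 0.0187 0.1
```

View pics/top0.png

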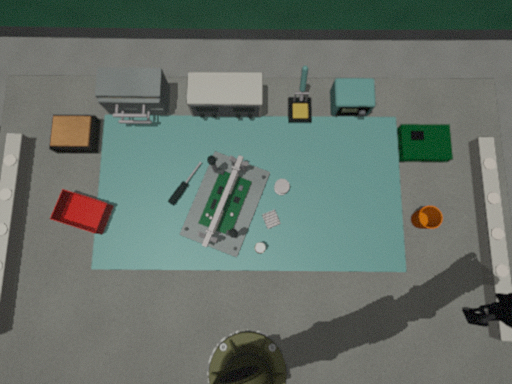

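View pics/side0.png

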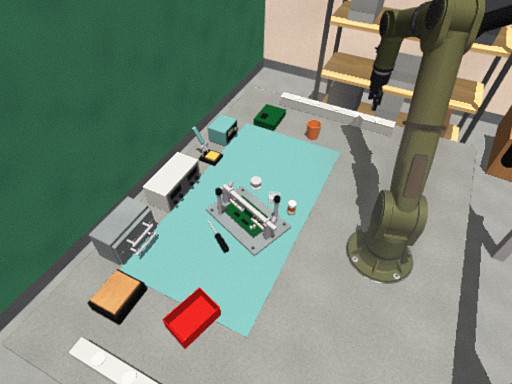

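The top view shows the frame centred near (225,203), with the bar from about (208,243) to (239,160) and knobs at (211,160) and (234,233). In the side view, the bar runs roughly from (227,188) to (275,235). Next I'll take enlarged crops and measure.

```bash
cat > h.py <<'E'
import numpy as np,cv2
from station import r
np.set_printoptions(precision=4,suppress=True)
def dist(c): return np.array([c["k1"],0,0,0,0],float)
def ray(c,uv):
    p=cv2.undistortPoints(np.array([[uv]],float),np.array(c["K"]),dist(c))[0,0]
    return np.array(c["rotation"])@np.array([p[0],p[1],1])
def onz(c,uv,z):
    d=ray(c,uv);o=np.array(c["origin"]);return o+d*(z-o[2])/d[2]
def proj(c,P):
    R=np.array(c["rotation"]);t=-R.T@np.array(c["origin"])
    return cv2.projectPoints(np.array(P,float).reshape(-1,3),cv2.Rodrigues(R.T)[0],t,np.array(c["K"]),dist(c))[0][:,0]
def mask(hsv,lo,hi): return cv2.inRange(hsv,np.array(lo),np.array(hi))
E
python3 - <<'E'
from h import *
c=r.capture("top");im=c["image"]
x0,y0=170,140
cr=im[y0:y0+125,x0:x0+150]
cv2.imwrite("pics/top1.png",cv2.resize(cr,None,fx=4.8,fy=4.8,interpolation=cv2.INTER_CUBIC)[:,:,::-1])
# mat-coloured mask complement -> frame contour
hsv=cv2.cvtColor(im,cv2.COLOR_RGB2HSV)
print("mat hsv",hsv[150,140],"plate",hsv[215,193],"board",hsv[212,212],"bar",hsv[200,224])
m=cv2.inRange(hsv,(80,60,60),(95,255,255)); m=cv2.bitwise_not(m)
cs,_=cv2.findContours(m,cv2.RETR_LIST,cv2.CHAIN_APPROX_NONE)
for k in cs:
    a=cv2.contourArea(k)
    if 30<a<20000: print(a,cv2.minAreaRect(k))
    if 3000<a<9000:
        q=cv2.boxPoints(cv2.minAreaRect(k)); W=np.array([onz(c,p,.012) for p in q]); print(W, W.mean(0))
E
```

```text
mat hsv [ 87  75 146] plate [ 73  13 140] board [ 72 142  97] bar [ 12   7 172]
48.5 ((95.25000762939453, 264.7500305175781), (8.485280990600586, 9.192387580871582), 45.0)
35.5 ((114.75, 258.75), (6.363960266113281, 8.485280990600586), 45.0)
48.5 ((147.5, 240.00003051757812), (11.180339813232422, 7.155416965484619), 63.43495178222656)
228.5 ((100.0, 244.0), (14.0, 22.0), 0.0)
208.5 ((152.04310607910156, 228.23277282714844), (16.807226181030273, 20.615114212036133), 23.198589324951172)
253.5 ((269.6146240234375, 219.83169555664062), (18.92746353149414, 18.85761833190918), 65.224853515625)
221.5 ((281.25, 186.25001525878906), (16.26345443725586, 16.970561981201172), 45.0)
209.0 ((186.12001037597656, 182.34002685546875), (7.0, 52.000003814697266), 36.86989974975586)
59.5 ((135.0, 118.5), (24.0, 3.0), -0.0)
1311.5 ((352.5, 96.5), (45.0, 39.0), 0.0)
147.5 ((303.5000305175781, 78.0), (6.957187175750732, 26.393136978149414), 6.340191841125488)
```

View pics/top1.png

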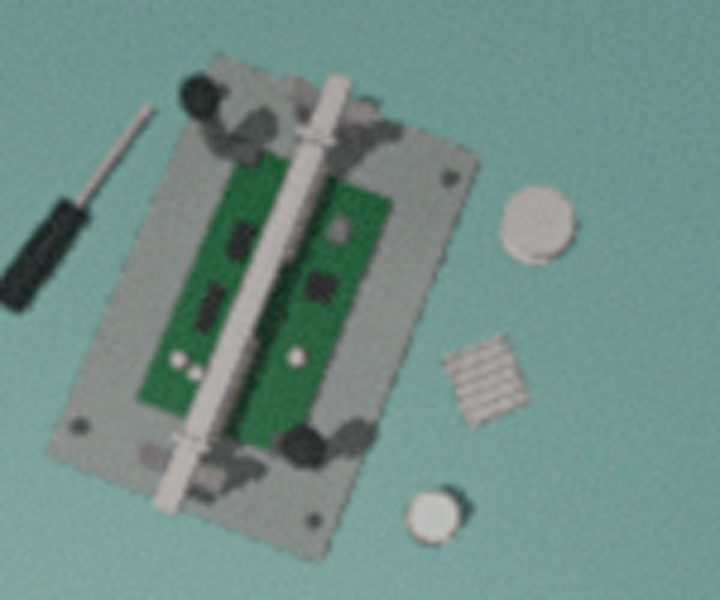

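The crop shows plate corners at crop (213,55), (480,157), (322,562) and (50,455). The bar ends are at (340,78) and (167,508), the collars at (317,135) and (190,440), and the knobs at (201,97) and (303,446).

Run:
```python
from h import *
from scipy.optimize import least_squares
c=r.capture("top");s=r.capture("side")
f=lambda p:((np.array(p)+.5)/4.8-.5+[170,140])
def axes(W): pass
# frame: corners on z=12mm, knobs z~.145
obs=[((213,55),(-.1,.15,.012)),((480,157),(.1,.15,.012)),((322,562),(.1,-.15,.012)),((50,455),(-.1,-.15,.012)),((201,97),(-.07,.088,.155)),((303,446),(.07,-.088,.155))]
W=np.array([onz(c,f(o),p[2])[:2] for o,p in obs]);L=np.array([p for _,p in obs])
def T(q,L): # frame x right (world -y when th=0), y away (world +x)
    a=q[2];ey=np.array([np.cos(a),np.sin(a)]);ex=np.array([ey[1],-ey[0]])
    return q[:2]+L[:,:1]*ex+L[:,1:2]*ey
sol=least_squares(lambda q:(T(q,L)-W).ravel(),[.5,.1,-.38]);q=sol.x
print("frame",q,"res mm",1000*(T(q,L)-W))
B=np.array([onz(c,f(p),.091)[:2] for p in [(340,78),(167,508)]]);d=B[0]-B[1]
print("bar ctr",B.mean(0),"len",np.linalg.norm(d),"ang",np.arctan2(d[1],d[0]))
# bar mask in both views
for n,cam in (("top",c),("side",s)):
    im=cam["image"];hsv=cv2.cvtColor(im,cv2.COLOR_RGB2HSV)
    a=q[2];P=[list(T(q,np.array([[x,y,0]]))[0])+[.091] for x in(-.012,.012) for y in (-.1,.1)]
    print(n,proj(cam,P))
C=[onz(c,f(p),.099)[:2] for p in [(317,135),(190,440)]];print("collars mid",np.mean(C,0),np.linalg.norm(C[0]-C[1]))
im=s["image"][165:265,190:310]
cv2.imwrite("pics/side1.png",cv2.resize(im,None,fx=6,fy=6,interpolation=cv2.INTER_CUBIC)[:,:,::-1])
```

```text
frame [ 0.5141  0.0778 -0.3598] res mm [[ 0.9868 -1.1188]
 [ 2.1132 -1.9572]
 [-2.8063 -0.9529]
 [-1.272   3.2017]
 [ 1.5508  1.835 ]
 [-0.5725 -1.0079]]
bar ctr [0.5117 0.0797] len 0.296029810746311 ang -0.35705853185651276
top [[207.3608 228.0849]
 [231.9308 167.7856]
 [214.7523 230.9665]
 [239.1314 170.4957]]
side [[262.6426 220.7358]
 [228.25   191.6089]
 [267.2242 217.3571]
 [232.784  188.6965]]
collars mid [0.5124 0.0797] 0.20965297032095767
```

View pics/side1.png

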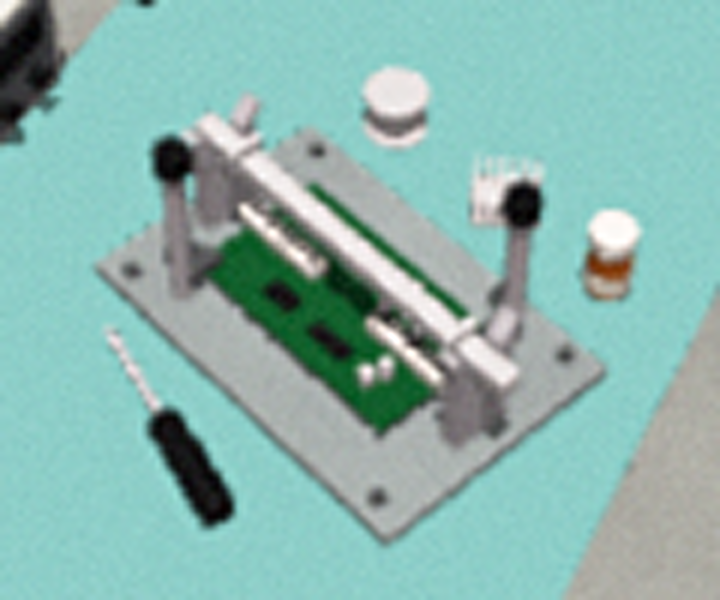

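The side view confirms the toes are at the near end: the white terminal rows are visible, as are the pillars at crop (172,160) and (522,205). The path is clear at z ≈ 0.23, so I'll approach now.

step_arm(
  dp=[
    [0.1, -0.07, 0],
    [0.25, -0.17, 0],
    [0.4, -0.28, 0],
    [0.55, -0.39, 0],
    [0.7, -0.5, 0],
    [0.83, -0.6, 0],
    [0.94, -0.67, 0],
    [1, -0.7, 0],
  ],
  roll=[0, 0, 0, 0, 0, 0, 0, 0],
  grip=[0, 0, 0, 0, 0, 0, 0, 0],
)

```text
time: 0.92
eef_pos: [0.3342, -0.4244, 0.2315]
orientation: [[0.927, 0.375, 0.001], [0.375, -0.927, 0.001], [0.001, -0.0, -1.0]]
contact_force: [-0.2, -0.2, -0.4]
grip_width: 0.0856
gripper_force: 0.0
```

step_arm(
  dp=[
    [0.12, -0.12, 0],
    [0.25, -0.25, 0],
    [0.38, -0.38, 0],
    [0.5, -0.5, 0],
    [0.63, -0.63, 0],
    [0.76, -0.76, 0],
    [0.88, -0.88, 0],
    [1, -1, 0],
  ],
  roll=[0, 0, 0, 0, 0, 0, 0, 0],
  grip=[0, 0, 0, 0, 0, 0, 0, 0],
)

```text
time: 1.58
eef_pos: [0.4164, -0.2315, 0.2314]
orientation: [[0.929, 0.371, 0.0], [0.371, -0.929, -0.0], [-0.0, 0.0, -1.0]]
contact_force: [0.6, -0.8, -0.3]
grip_width: 0.0856
gripper_force: 0.0
```

Run:
```python
from h import *
s=r.state();print(s["time"],s["joint_positions"],s["eef_pos"],s["orientation"])
```

```text
1.5833 [ 0.7237  0.2855 -0.3517  1.8749  0.1159  1.0006 -0.8683] [ 0.4164 -0.2315  0.2314] [[ 0.9286  0.371   0.0001]
 [ 0.371  -0.9286 -0.0004]
 [-0.      0.0004 -1.    ]]
```

step_arm(
  dp=[
    [0.08, -0.1, 0],
    [0.17, -0.21, 0],
    [0.25, -0.32, 0],
    [0.34, -0.43, 0],
    [0.43, -0.53, 0],
    [0.51, -0.64, 0],
    [0.6, -0.74, 0],
    [0.68, -0.85, 0],
  ],
  roll=[0, 0, 0, 0, 0, 0, 0, 0],
  grip=[0, 0, 0, 0, 0, 0, 0, 0],
)

```text
time: 2.25
eef_pos: [0.464, -0.0756, 0.2313]
orientation: [[0.929, 0.371, 0.0], [0.371, -0.929, -0.0], [0.0, 0.0, -1.0]]
contact_force: [0.2, -0.9, -0.0]
grip_width: 0.0855
gripper_force: 0.0
```

step_arm(
  dp=[
    [0.1, -0.12, 0],
    [0.22, -0.27, 0],
    [0.34, -0.42, 0],
    [0.45, -0.56, 0],
    [0.56, -0.7, 0],
    [0.64, -0.8, 0],
    [0.68, -0.84, 0],
    [0.68, -0.84, 0],
  ],
  roll=[0.03, 0.07, 0.11, 0.14, 0.17, 0.2, 0.235, 0.235],
  grip=[0, 0, 0, 0, 0, 0, 0, 0],
)

```text
time: 2.92
eef_pos: [0.512, 0.0814, 0.2312]
orientation: [[0.936, -0.352, 0.001], [-0.352, -0.936, 0.001], [0.0, -0.001, -1.0]]
contact_force: [0.3, -0.2, 0.2]
grip_width: 0.0852
gripper_force: 0.0
```

Run:
```python
from h import *
c=r.capture("wrist");cv2.imwrite("pics/w0.png",c["image"][:,:,::-1])
s=r.state();print(s["time"],s["joint_positions"],s["eef_pos"],s["orientation"],s["contact_force"])
print(c["K"],c["k1"],c["origin"],c["rotation"])
```

```text
2.9667 [ 0.0187  0.3465 -0.3065  1.7791  0.1197  1.0343 -2.2571] [0.5115 0.0796 0.2311] [[ 0.9379 -0.3469 -0.0001]
 [-0.3469 -0.9379 -0.0002]
 [-0.      0.0002 -1.    ]] [-0.9877 -0.8159  0.5019]
[[281.6851   0.     253.7547]
 [  0.     281.6851 192.1701]
 [  0.       0.       1.    ]] -0.056054484971863036 [0.5784 0.0553 0.3742] [[-0.3517 -0.8979 -0.2647]
 [-0.9361  0.3367  0.1016]
 [-0.0021  0.2835 -0.959 ]]
```

View pics/w0.png

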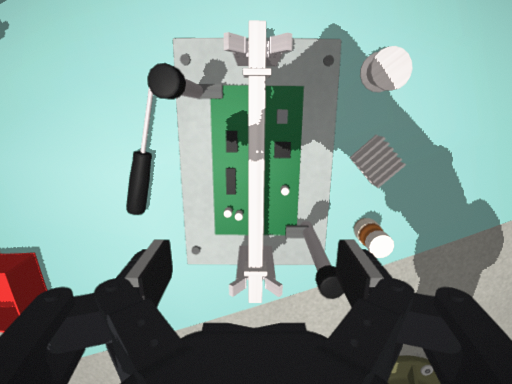

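The wrist view shows the bar straight between the fingers, with its far end at row 21, its near end at row 302 and columns 249–266. The collars are at rows 71 and 272. The plate corners are near (174,38), (340,38) and (188,265).

```bash
cat > wm.py <<'E'
from h import *
c=r.capture("wrist");g=cv2.cvtColor(c["image"],cv2.COLOR_RGB2GRAY)
s=r.state()
hsv=cv2.cvtColor(c["image"],cv2.COLOR_RGB2HSV)
m=((hsv[:,:,2]>205)&(hsv[:,:,1]<25)).astype(np.uint8)
E
python3 - <<'E'
from wm import *
P=[]
for v in list(range(90,226,5)):
    u=np.where(m[v,235:285])[0]+235
    if 10<len(u)<24: P.append((v,u.min()-.5,u.max()+.5))
A=np.array([onz(c,(a,v),.091)[:2] for v,a,b in P]);B=np.array([onz(c,(b,v),.091)[:2] for v,a,b in P])
mid=(A+B)/2;print("width",np.median(np.linalg.norm(A-B,axis=1)))
l=cv2.fitLine(mid.astype(np.float32),cv2.DIST_HUBER,0,1e-3,1e-3).ravel();print("dir",np.arctan2(l[1],l[0]),"pt",l[2:])
col=m[:,257]; v=np.where(col)[0];print("ends",v.min(),v.max())
e=[onz(c,(257.5,x),.091)[:2] for x in(v.min()-.5,v.max()+.5)];print(e,np.mean(e,0),np.linalg.norm(e[0]-e[1]))
print("tcp",s["eef_pos"])
# board mask -> frame pose
b=cv2.inRange(hsv,(45,90,20),(80,255,255));b=cv2.morphologyEx(b,cv2.MORPH_CLOSE,np.ones((25,25)))
k=max(cv2.findContours(b,0,2)[0],key=cv2.contourArea);q=cv2.approxPolyDP(k,6,True)[:,0];print(q)
W=np.array([onz(c,p,.026)[:2] for p in q]);print(W,W.mean(0))
print(np.linalg.norm(W-np.roll(W,-1,0),axis=1))
# known seat: project saddle notches & lips at frame est
E
```

```text
width 0.015271773925151427
dir -0.361298 pt [0.5407 0.068 ]
ends 21 302
[array([0.6504, 0.024 ]), array([0.3689, 0.1269])] [0.5097 0.0754] 0.2997215922047414
tcp [0.5113 0.0785 0.2311]
[[221  86]
 [221  98]
 [209  99]
 [214 233]
 [283 234]
 [294 224]
 [301  87]]
[[ 0.6163  0.0811]
 [ 0.6038  0.0861]
 [ 0.6078  0.0998]
 [ 0.4464  0.1603]
 [ 0.4127  0.0735]
 [ 0.4215  0.055 ]
 [ 0.5829 -0.0064]] [0.5273 0.0785]
[0.0135 0.0143 0.1724 0.0932 0.0204 0.1727 0.0936]
```

step_arm(
  dp=[
    [0, 0, 0.1],
    [0, 0, 0.22],
    [0, 0, 0.34],
    [0, 0, 0.46],
    [0, 0, 0.56],
    [0, 0, 0.62],
    [0, 0, 0.65],
    [0, 0, 0.65],
  ],
  roll=[0.002, 0.002, 0.002, 0.002, 0.002, 0.002, 0.002, 0.002],
  grip=[0, 0, 0, 0, 0, 0, 0, 0],
)

```text
time: 3.68
eef_pos: [0.5109, 0.0781, 0.1332]
orientation: [[0.935, -0.356, -0.001], [-0.356, -0.935, -0.0], [-0.001, 0.001, -1.0]]
contact_force: [0.2, 0.9, -0.8]
grip_width: 0.0853
gripper_force: 0.0
```

step_arm(
  dp=[
    [0, 0, 0.06],
    [0, 0, 0.13],
    [0, 0, 0.2],
    [0, 0, 0.27],
    [0, 0, 0.34],
    [0, 0, 0.4],
    [0, 0, 0.44],
    [0, 0, 0.46],
  ],
  roll=[0, 0, 0, 0, 0, 0, 0, 0],
  grip=[0, 0, 0, 0, 0, 0, 0, 0],
)

```text
time: 4.35
eef_pos: [0.5111, 0.0791, 0.0642]
orientation: [[0.935, -0.356, -0.0], [-0.356, -0.935, -0.0], [-0.0, 0.0, -1.0]]
contact_force: [-0.5, -0.6, -0.2]
grip_width: 0.0856
gripper_force: 0.0
```

Run:
```python
from h import *
s=r.state();print(s["time"],s["eef_pos"],s["orientation"],s["contact_force"])
R=np.array(s["orientation"]);print("to bar, tool axes mm",1000*R.T@(np.array([.5111,.0792,.083-.0187])-s["eef_pos"]),"phi",np.arctan2(R[1,0],R[0,0]))
```

```text
4.35 [0.5111 0.0791 0.0642] [[ 0.9347 -0.3555 -0.0004]
 [-0.3555 -0.9347 -0.0001]
 [-0.0003  0.0002 -1.    ]] [-0.4557 -0.5657 -0.178 ]
to bar, tool axes mm [-0.0333 -0.0761 -0.095 ] phi -0.36348753475102685
```

step_arm(
  dp=[
    [0, 0, 0],
    [0, 0, 0],
    [0, 0, 0],
    [0, 0, 0],
    [0, 0, 0],
    [0, 0, 0],
    [0, 0, 0],
    [0, 0, 0],
  ],
  roll=[0, 0, 0, 0, 0, 0, 0, 0],
  grip=[0.3, 0.5, 0.6, 0.7, 0.8, 0.9, 1, 1],
  squeeze=70,
)

```text
time: 5.02
eef_pos: [0.5114, 0.0792, 0.0653]
orientation: [[0.935, -0.356, 0.001], [-0.356, -0.935, 0.0], [0.001, -0.0, -1.0]]
contact_force: [-1.9, 0.4, 5.6]
grip_width: 0.0146
gripper_force: 68.5
```

step_arm(
  dp=[
    [0, 0, 0],
    [0, 0, 0],
    [0, 0, 0],
    [0, 0, 0],
    [0, 0, 0],
    [0, 0, 0],
    [0, 0, 0],
    [0, 0, 0],
  ],
  roll=[0, 0, 0, 0, 0, 0, 0, 0],
  grip=[1, 1, 1, 1, 1, 1, 1, 1],
  squeeze=70,
)

```text
time: 5.68
eef_pos: [0.5114, 0.0792, 0.0653]
orientation: [[0.935, -0.356, 0.001], [-0.356, -0.935, 0.0], [0.001, -0.0, -1.0]]
contact_force: [-1.1, 0.1, 6.2]
grip_width: 0.0146
gripper_force: 68.5
```

step_arm(
  dp=[
    [0, 0, -0.03],
    [0, 0, -0.07],
    [0, 0, -0.12],
    [0, 0, -0.2],
    [0, 0, -0.3],
    [0, 0, -0.4],
    [0, 0, -0.48],
    [0, 0, -0.5],
  ],
  roll=[0, 0, 0, 0, 0, 0, 0, 0],
  grip=[1, 1, 1, 1, 1, 1, 1, 1],
)

```text
time: 6.35
eef_pos: [0.5121, 0.0794, 0.1421]
orientation: [[0.935, -0.356, 0.003], [-0.356, -0.935, 0.001], [0.003, -0.002, -1.0]]
contact_force: [-0.3, -0.5, -2.2]
grip_width: 0.0149
gripper_force: 68.4
```

step_arm(
  dp=[
    [0, 0, -0.06],
    [0, 0, -0.16],
    [0, 0, -0.27],
    [0, 0, -0.38],
    [0, 0, -0.49],
    [0, 0, -0.58],
    [0, 0, -0.64, 0],
    [0, 0, -0.66],
  ],
  roll=[0, 0, 0, 0, 0, 0, 0, 0],
  grip=[1, 1, 1, 1, 1, 1, 1, 1],
)

```text
validation failed for argument at $.dp...
```

step_arm(
  dp=[
    [0, 0, -0.06],
    [0, 0, -0.16],
    [0, 0, -0.27],
    [0, 0, -0.38],
    [0, 0, -0.49],
    [0, 0, -0.58],
    [0, 0, -0.64],
    [0, 0, -0.66],
  ],
  roll=[0, 0, 0, 0, 0, 0, 0, 0],
  grip=[1, 1, 1, 1, 1, 1, 1, 1],
)

```text
time: 7.02
eef_pos: [0.5115, 0.0793, 0.24]
orientation: [[0.935, -0.356, 0.001], [-0.356, -0.935, 0.0], [0.001, -0.001, -1.0]]
contact_force: [-0.2, 1.2, -3.3]
grip_width: 0.0146
gripper_force: 68.4
```

Run:
```python
from wm import *
cv2.imwrite("pics/w1.png",c["image"][:,:,::-1])
print(s["time"],s["eef_pos"],s["joint_positions"],s["contact_force"],s["ft_torque"])
```

```text
7.0667 [0.5114 0.0792 0.2397] [ 0.022   0.3378 -0.3089  1.7667  0.1163  1.0537 -2.2626] [ 0.8196  0.2606 -3.0248] [ 0.031  -0.0741 -0.0055]
```

View pics/w1.png

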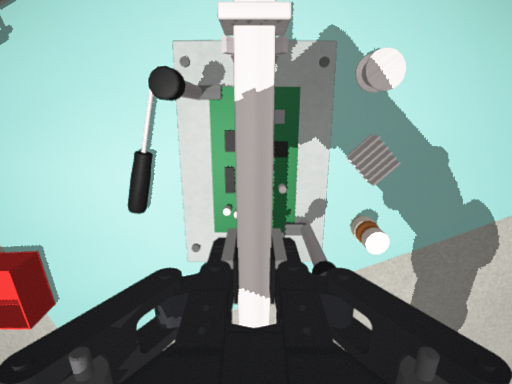

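The bar is held level above the frame, with its far collar at row 10 and no tilt visible. Next is the half turn in four quarter-steps, in the negative direction where the last joint has room.

step_arm(
  dp=[
    [0, 0, 0],
    [0, 0, 0],
    [0, 0, 0],
    [0, 0, 0],
    [0, 0, 0],
    [0, 0, 0],
    [0, 0, 0],
    [0, 0, 0],
  ],
  roll=[-0.01, -0.03, -0.06, -0.1, -0.135, -0.17, -0.21, -0.25],
  grip=[1, 1, 1, 1, 1, 1, 1, 1],
)

```text
time: 7.73
eef_pos: [0.5105, 0.079, 0.2376]
orientation: [[0.91, 0.414, -0.002], [0.414, -0.91, -0.0], [-0.002, -0.001, -1.0]]
contact_force: [-0.4, -0.6, -2.7]
grip_width: 0.0147
gripper_force: 68.4
```

step_arm(
  dp=[
    [0, 0, 0],
    [0, 0, 0],
    [0, 0, 0],
    [0, 0, 0],
    [0, 0, 0],
    [0, 0, 0],
    [0, 0, 0],
    [0, 0, 0],
  ],
  roll=[-0.03, -0.06, -0.09, -0.12, -0.155, -0.19, -0.22, -0.25],
  grip=[1, 1, 1, 1, 1, 1, 1, 1],
)

```text
time: 8.4
eef_pos: [0.5106, 0.0789, 0.2377]
orientation: [[0.353, 0.936, -0.002], [0.936, -0.353, -0.0], [-0.001, -0.002, -1.0]]
contact_force: [0.1, -0.1, -3.0]
grip_width: 0.0146
gripper_force: 68.4
```

step_arm(
  dp=[
    [0, 0, 0],
    [0, 0, 0],
    [0, 0, 0],
    [0, 0, 0],
    [0, 0, 0],
    [0, 0, 0],
    [0, 0, 0],
    [0, 0, 0],
  ],
  roll=[-0.03, -0.06, -0.09, -0.12, -0.155, -0.19, -0.22, -0.25],
  grip=[1, 1, 1, 1, 1, 1, 1, 1],
)

```text
time: 9.07
eef_pos: [0.5106, 0.0788, 0.2377]
orientation: [[-0.412, 0.911, -0.002], [0.911, 0.412, -0.0], [0.001, -0.002, -1.0]]
contact_force: [-0.6, -0.2, -2.6]
grip_width: 0.0149
gripper_force: 68.4
```

step_arm(
  dp=[
    [0, 0, 0],
    [0, 0, 0],
    [0, 0, 0],
    [0, 0, 0],
    [0, 0, 0],
    [0, 0, 0],
    [0, 0, 0],
    [0, 0, 0],
  ],
  roll=[-0.04, -0.08, -0.12, -0.16, -0.2, -0.23, -0.245, -0.25],
  grip=[1, 1, 1, 1, 1, 1, 1, 1],
)

```text
time: 9.73
eef_pos: [0.5107, 0.0787, 0.2376]
orientation: [[-0.935, 0.355, -0.002], [0.355, 0.935, 0.0], [0.002, -0.0, -1.0]]
contact_force: [0.0, -0.3, -2.6]
grip_width: 0.0146
gripper_force: 68.4
```

step_arm(
  dp=[
    [0, 0, 0.02],
    [0, 0, 0.04],
    [0, 0, 0.07],
    [0, 0, 0.1],
    [0, 0, 0.13],
    [0, 0, 0.16],
    [0, 0, 0.18],
    [0, 0, 0.18],
  ],
  roll=[0, 0, 0, 0, 0, 0, 0, 0],
  grip=[1, 1, 1, 1, 1, 1, 1, 1],
)

```text
time: 10.4
eef_pos: [0.5109, 0.079, 0.211]
orientation: [[-0.934, 0.357, -0.001], [0.357, 0.934, -0.0], [0.001, -0.001, -1.0]]
contact_force: [-0.9, -0.3, -3.0]
grip_width: 0.015
gripper_force: 68.4
```

Run:
```python
from wm import *
cv2.imwrite("pics/w2.png",c["image"][:,:,::-1])
R=np.array(s["orientation"]);print(s["time"],s["eef_pos"],R,s["joint_positions"],s["contact_force"],s["ft_torque"],"phi",np.arctan2(R[1,0],R[0,0]),np.arctan2(-R[1,0],-R[0,0]))
t=r.capture("top");cv2.imwrite("pics/top2.png",cv2.resize(t["image"][140:265,170:320],None,fx=4.8,fy=4.8,interpolation=cv2.INTER_CUBIC)[:,:,::-1])
```

```text
10.45 [0.511  0.0791 0.2115] [[-0.9341  0.357  -0.0006]
 [ 0.357   0.9341 -0.0001]
 [ 0.0005 -0.0003 -1.    ]] [ 0.5019  0.5305 -1.0903  1.8053  0.519   1.1291  0.4406] [-0.3418  0.9757 -1.4326] [ 0.0178  0.0341 -0.0318] phi 2.776535485226354 -0.3650571683634391
```

View pics/w2.png

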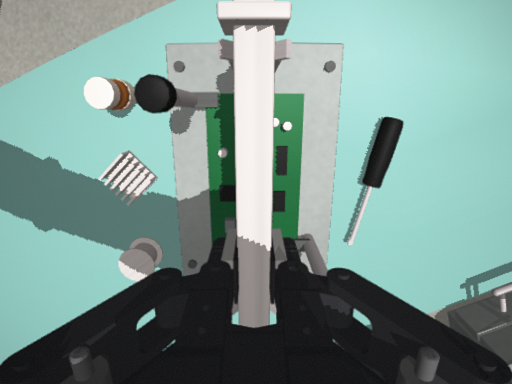

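The bar is turned: the spool, jar and screwdriver appear on swapped sides, and the bar is still straight in the hand. Now I'll lower it to just above the saddle lips.

step_arm(
  dp=[
    [0, 0, 0.06],
    [0, 0, 0.15],
    [0, 0, 0.25],
    [0, 0, 0.35],
    [0, 0, 0.45],
    [0, 0, 0.53],
    [0, 0, 0.58],
    [0, 0, 0.6],
  ],
  roll=[0, 0, 0, 0, 0, 0, 0, 0],
  grip=[1, 1, 1, 1, 1, 1, 1, 1],
)

```text
time: 11.17
eef_pos: [0.5108, 0.079, 0.1206]
orientation: [[-0.934, 0.357, -0.001], [0.357, 0.934, -0.0], [0.001, -0.001, -1.0]]
contact_force: [0.3, -0.9, -2.4]
grip_width: 0.0145
gripper_force: 68.4
```

Run:
```python
from wm import *
R=np.array(s["orientation"]);print(s["time"],s["eef_pos"],s["contact_force"],"phi",np.arctan2(-R[1,0],-R[0,0]))
a=c["image"][0:150,180:330];t=r.capture("top")["image"][140:265,170:320]
a=cv2.resize(a,(600,600),interpolation=cv2.INTER_CUBIC)
cv2.imwrite("pics/w3.png",a[:,:,::-1])
```

```text
11.2167 [0.5108 0.0791 0.1208] [ 0.2355 -0.4692 -3.8009] phi -0.3649444204984031
```

View pics/w3.png

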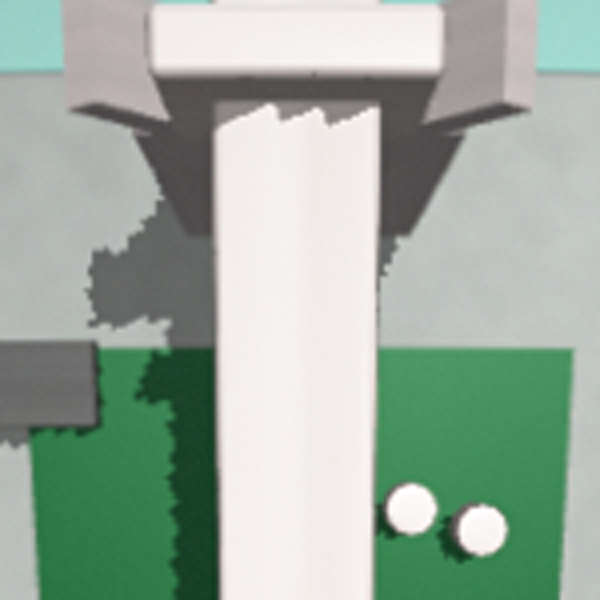

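Run:
```python
from wm import *
R=np.array(s["orientation"]);ey=np.array([np.cos(-.361),np.sin(-.361)]);ex=np.array([ey[1],-ey[0]]);p=s["eef_pos"][:2]
f=lambda u,v,z:1000*np.array([(onz(c,(180+u/4-.375,v/4-.375),z)[:2]-p)@e for e in(ex,ey)])
print("collar in/out",f(152,70,.1543),f(443,70,.1543),f(300,9,.1543))
print("lip inner corners",f(70,108,.107),f(530,108,.107))
```

```text
collar in/out [  13.3327 -104.6501] [ -12.2906 -104.5589] [   0.2869 -109.4523]
lip inner corners [  29.2406 -114.0552] [ -29.0812 -113.8544]
```

The collars and the saddle lips are centred laterally to within 1 mm. The near collar is only about 4.5 mm from its saddle, so I'll shift the bar 5 mm away from the robot while lowering.

step_arm(
  dp=[
    [-0.015, 0, 0],
    [-0.035, 0, 0.01],
    [-0.035, 0, 0.04],
    [-0.035, 0, 0.08],
    [-0.035, 0, 0.12],
    [-0.035, 0, 0.16],
    [-0.035, 0, 0.19],
    [-0.035, 0, 0.2],
  ],
  roll=[0, 0, 0, 0, 0, 0, 0, 0],
  grip=[1, 1, 1, 1, 1, 1, 1, 1],
)

```text
time: 11.98
eef_pos: [0.5156, 0.0771, 0.0907]
orientation: [[-0.934, 0.357, -0.001], [0.357, 0.934, -0.0], [0.001, -0.001, -1.0]]
contact_force: [0.0, -0.4, -2.8]
grip_width: 0.0148
gripper_force: 68.4
```

step_arm(
  dp=[
    [0, 0, 0.015],
    [0, 0, 0.035],
    [0, 0, 0.055],
    [0, 0, 0.075],
    [0, 0, 0.095],
    [0, 0, 0.115],
    [0, 0, 0.13],
    [0, 0, 0.14],
  ],
  roll=[0, 0, 0, 0, 0, 0, 0, 0],
  grip=[1, 1, 1, 1, 1, 1, 1, 1],
)

```text
time: 12.65
eef_pos: [0.516, 0.0773, 0.0704]
orientation: [[-0.934, 0.357, -0.0], [0.357, 0.934, 0.0], [0.0, -0.0, -1.0]]
contact_force: [0.3, 0.4, -2.1]
grip_width: 0.0148
gripper_force: 68.4
```

No contact so far, with about 5 mm left; I'll go down in small steps.

step_arm(
  dp=[
    [0, 0, 0.005],
    [0, 0, 0.01],
    [0, 0, 0.015],
    [0, 0, 0.02],
    [0, 0, 0.025],
    [0, 0, 0.03],
    [0, 0, 0.035],
    [0, 0, 0.035],
  ],
  roll=[0, 0, 0, 0, 0, 0, 0, 0],
  grip=[1, 1, 1, 1, 1, 1, 1, 1],
)

```text
time: 13.32
eef_pos: [0.5161, 0.0772, 0.0654]
orientation: [[-0.934, 0.357, -0.0], [0.357, 0.934, -0.0], [0.0, -0.0, -1.0]]
contact_force: [-0.8, 1.0, -3.1]
grip_width: 0.0144
gripper_force: 68.4
```

step_arm(
  dp=[
    [0, 0, 0.002],
    [0, 0, 0.004],
    [0, 0, 0.006],
    [0, 0, 0.008],
    [0, 0, 0.01],
    [0, 0, 0.01],
    [0, 0, 0.01],
    [0, 0, 0.01],
  ],
  roll=[0, 0, 0, 0, 0, 0, 0, 0],
  grip=[1, 1, 1, 1, 1, 1, 1, 1],
)

```text
time: 13.98
eef_pos: [0.5161, 0.0773, 0.0653]
orientation: [[-0.934, 0.357, 0.001], [0.357, 0.934, -0.001], [-0.001, -0.001, -1.0]]
contact_force: [-3.9, -2.1, 13.1]
grip_width: 0.0146
gripper_force: 70.8
```

It is seated at the same height where it was gripped (0.0653 m) with a light 13 N contact. I'll ease off and open slowly.

step_arm(
  dp=[
    [0, 0, -0.004],
    [0, 0, -0.006],
    [0, 0, -0.006],
    [0, 0, -0.006],
    [0, 0, -0.006],
    [0, 0, -0.006],
    [0, 0, -0.006],
    [0, 0, -0.006],
  ],
  roll=[0, 0, 0, 0, 0, 0, 0, 0],
  grip=[1, 1, 0.75, 0.7, 0.6, 0.4, 0.2, 0],
  squeeze=20,
)

```text
time: 14.65
eef_pos: [0.5161, 0.0773, 0.0649]
orientation: [[-0.934, 0.357, -0.0], [0.357, 0.934, 0.0], [0.0, 0.0, -1.0]]
contact_force: [-1.0, -0.6, -0.4]
grip_width: 0.0696
gripper_force: 0.0
```

step_arm(
  dp=[
    [0, 0, 0],
    [0, 0, 0],
    [0, 0, 0],
    [0, 0, 0],
    [0, 0, 0],
    [0, 0, 0],
    [0, 0, 0],
    [0, 0, 0],
  ],
  roll=[0, 0, 0, 0, 0, 0, 0, 0],
  grip=[0, 0, 0, 0, 0, 0, 0, 0],
)

```text
time: 15.32
eef_pos: [0.5161, 0.0773, 0.0649]
orientation: [[-0.934, 0.357, -0.0], [0.357, 0.934, 0.0], [0.0, 0.0, -1.0]]
contact_force: [0.2, -0.0, 0.3]
grip_width: 0.0855
gripper_force: 0.0
```

Released cleanly; I'll rise straight up and look.

step_arm(
  dp=[
    [0, 0, -0.05],
    [0, 0, -0.13],
    [0, 0, -0.24],
    [0, 0, -0.38],
    [0, 0, -0.52],
    [0, 0, -0.66],
    [0, 0, -0.76],
    [0, 0, -0.8],
  ],
  roll=[0, 0, 0, 0, 0, 0, 0, 0],
  grip=[0, 0, 0, 0, 0, 0, 0, 0],
)

```text
time: 15.98
eef_pos: [0.5169, 0.0781, 0.1882]
orientation: [[-0.934, 0.357, 0.004], [0.357, 0.934, 0.001], [-0.003, 0.002, -1.0]]
contact_force: [0.7, -0.0, 0.4]
grip_width: 0.0849
gripper_force: 0.0
```

step_arm(
  dp=[
    [0, 0, -0.1],
    [0, 0, -0.2],
    [0, 0, -0.3],
    [0, 0, -0.38],
    [0, 0, -0.4],
    [0, 0, -0.4],
    [0, 0, -0.4],
    [0, 0, -0.4],
  ],
  roll=[0, 0, 0, 0, 0, 0, 0, 0],
  grip=[0, 0, 0, 0, 0, 0, 0, 0],
)

```text
time: 16.65
eef_pos: [0.5157, 0.077, 0.2441]
orientation: [[-0.934, 0.357, -0.001], [0.357, 0.934, -0.0], [0.001, -0.001, -1.0]]
contact_force: [0.2, 0.4, 0.1]
grip_width: 0.0859
gripper_force: 0.0
```

Run:
```python
from wm import *
print(s["time"],s["eef_pos"])
sd=r.capture("side")["image"][165:265,190:310]
a=cv2.resize(c["image"][0:330,150:370],(400,600),interpolation=cv2.INTER_CUBIC);b=cv2.resize(sd,(400,333),interpolation=cv2.INTER_CUBIC)
o=np.zeros((600,800,3),np.uint8);o[:,:400]=a;o[:333,400:]=b
cv2.imwrite("pics/end.png",o[:,:,::-1])
```

```text
16.7 [0.5157 0.077  0.2441]
```

View pics/end.png

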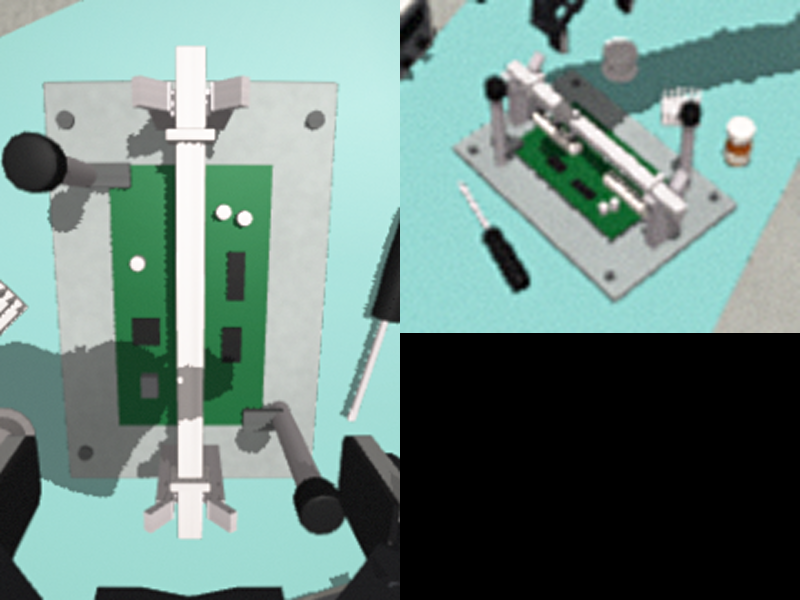

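The final view shows the bar in both notches with both collars (left panel (190,135) and (190,488)) between the saddles and the fingers clear. I'll check numerically that it is level and centred lengthwise.

Run:
```python
from wm import *
q=np.array([.514,.0778]);ey=np.array([np.cos(-.361),np.sin(-.361)]);ex=np.array([ey[1],-ey[0]])
f=lambda u,v,z:1000*np.array([(onz(c,(150+(u+.5)*.55-.5,(v+.5)*.55-.5),z)[:2]-q)@e for e in(ex,ey)])
print("ends",f(190,46,.091),f(190,538,.091))
print("collars near in/out",f(190,140,.099),f(190,129,.099),"far",f(190,484,.099))
print("lip inner corners near",f(137,104,.107),f(246,106,.107),"far lips outer",f(147,529,.107),f(232,529,.107))
print("plate near corners",f(44,82,.012),f(337,82,.012),"far-left",f(70,478,.012))
S=r.capture("side");T=r.capture("top")
g=lambda u,v:(190+(u+.5)*.3-.5,165+(v+.5)*.3-.5)
for cam,pt in((S,g(517,67)),(S,g(677,205))): print("side bar ends",[1000*((onz(S,pt,.091)[:2]-q)@e) for e in (ex,ey)])
```

```text
ends [  -0.3577 -149.2286] [  0.6781 149.8893]
collars near in/out [  -0.1711 -101.5704] [  -0.1905 -107.0545] far [  0.5367 103.129 ]
lip inner corners near [  26.6115 -118.1757] [ -28.5802 -117.0246] far lips outer [ 28.1958 131.0812] [-26.2609 131.3136]
plate near corners [  97.8979 -149.1285] [ -99.6643 -148.3929] far-left [100.0923 149.8507]
side bar ends [np.float64(368.2930850906144), np.float64(-191.1638463579103)]
side bar ends [np.float64(327.6764357032754), np.float64(-439.83617342029237)]
```

```bash
python3 -c "
from station import r
print(r.job_done())"
```

```text
the job is handed in; nothing more can be done
None
```

The keeper bar was turned end for end and set down seated in both saddles, centred to within about 1 mm by the camera, with its collars between the saddles and its toes over the far terminal row; I handed the job in at about 17 s and have no verdict back.

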